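# Wedge up the blood analyser to free its front feet

### The arm

A 6-joint arm with a two-finger parallel gripper is mounted at the origin on the work surface. World frame = base frame: x ahead of the robot, y to its left, z up, the work surface at z = 0. Lengths are in m, angles in rad, forces in N, time in s.
With the tool pointing down it reaches from about 0.35 to 0.775 m from the base axis. Payload 5.5 kg.
Tool frame: the origin (TCP) lies at the very end of the fingers, on their centre line; the grasp point (between the pads) lies 19 mm behind it; z points along the fingers, y is the line along which they close (so a half turn about z gives the same grasp; the last joint's range is limited). The gripper opens to 85 mm and grips with 20 to 120 N. Pads are 22 mm wide; open, the fingers measure 114 mm over their backs; the gripper's body (76 mm by 85 mm) begins 54 mm behind the grasp point. The pads swing forward as they close: fully open they stand 13 mm farther back than shut.
Start: joints at [-1.254, 0.313, 0.046, 1.304, 0, 1.431], TCP at [0.254, -0.516, 0.231] pointing down, gripper open.
Joint ranges: [-2.76, 2.76], [-0.86, 1.69], [-1.03, 1.26], [-2.2, 2.34], [-1.47, 1.5], [-3.14, 3.14]. Speed limits (rad/s): [2.57, 2.57, 3.14, 3.14, 3.14, 3.14].

### API

Orientations are given as a unit quaternion [w, x, y, z].
In Python, from workcell import env, cams, ticket, spotter gives the robot as it stands.
- The arm moves only by the tool jog_arm, never from a script. Its argument "increments" is a list that holds one entry, the list of rows, each a list of 7 numbers: the shift along the tool's x, y, z in units of 0.25 m (1.0 is 0.25 m), then the turn, a rotation vector about the tool's x, y, z in units of 180 degrees (1.0 is 180 degrees), then the closure in counts, from 0 (fully open) to 255 (shut). A call has 1 to 20 rows; each row shifts and turns the commanded pose from where the row before left it, along the tool's axes as they then stand; what a row does not reach is not made up. A row lasts 1/10 s, in which the tool goes at most 50 mm and 8.59 degrees, less where a joint would pass 70% of its speed; a pose out of reach is approached as far as the arm can. A call with a number of a shift or a turn outside -1 to 1 is refused whole. A call with a gripper value outside its range is refused whole. The fingers move at their own pace and stop on an object; "force" is the grip in N (left out, the last holds). Time passes only in rows, so rows that do not move let the fingers close. It gives the time, the measured TCP pose, the force, the opening and the grip force at its end, in the units of the state.
- env.get_state(): the state, without advancing time (a new reading comes with each control period).
- cams.read_camera(name): name is "side" or "top"; returns a dict with "pixels" (420x560x3 uint8, red, green, blue), "fx", "fy", "cx", "cy" (pixels), "xyz" and "attitude" of the camera in the world. Camera axes: x right, y down, z forward; pixel columns grow to the right and rows downward; lengths in m; the calibration is good to about 2 mm. A picture is of the moment at which its call begins. There is no depth.
- ticket.hand_in(): hands the job in; it is judged then, once.
Trained networks look in the newest picture that a camera, given by its name, has taken for a name from the list of things; names that differ only in an ending like _2 or _b are one class to them, and where a whole thing is asked for, a point or a joint stands for the part that bears it (a point fixed in the world has none). Each returns a list of dicts, best first, with "conf" (0 to 1); they miss things now and then, are a little off and sometimes report something else, mostly with a low value. They report only what shows in the picture. A call takes as long as a camera call.
- spotter.find_in(target, camera): "uv" ([column, row] in pixels, amid what is visible of it).
- spotter.cut_out(target, camera): "region" (420x560 bool, what is visible of it) and "uv" ([column, row] in pixels, amid what is visible of it).
- spotter.landmark_of(target, camera): "uv" ([column, row] in pixels: a listed point, or the origin of a listed thing).
The state is a dict: "clock": time; "joint_pos": joint angles; "qvel": joint speeds; "tau": joint torques, N m; "tcp_pos": TCP position; "orientation": TCP orientation; "wrist_force": force on the tool from outside, world axes, zero at the start; "ft_torque": the same for the moment, N m; "finger_gap": finger opening in m; "grip_force": force on a finger pad.
Only numpy, scipy, OpenCV 4.12 (cv2) and the standard library are available. Lean on these libraries where they do the work, as an engineer would, in place of code of your own. Each camera call takes 0.05 s, during which the arm holds its last target. There are 200 camera calls.

### The job

The analyser on the screening table needs new front feet. Pull the upper drawer of the desktop drawer unit out to its stop, take the levelling wedge out of it and, with the wedge flat on the table, push its thin end under the middle of the analyser's front edge until both front feet have just lifted off the table, by 3 to 4 mm. Do not shove the analyser back or disturb the other things, leave the drawer open (the new feet are in it), and finish still gripping the wedge in place: do not let go.

Things in the scene. Friction and masses are not known exactly. Their poses are not given: they have to be found in the camera images.
- unit_drawer0 (a joint): travel (m) of the upper drawer of the grey desktop drawer unit (270 deep, 280 wide, 140 high): 0 shut, 0.190 fully out at its stop; about 1 to 2 N. Drawer inside: floor 80 above the table, side walls 44 high and 238 apart, inner front wall 56 behind the handle bar's middle; the drawer front reaches 26 above the bar's middle. (mm)
- unit_drawer0_handle (a point): middle of the upper drawer's handle: a level dark round bar 11 thick, 120 long (point's y), its middle 35 in front of the drawer front (29 clear behind the bar), 103 above the table, 37 below the unit's top. x points into the unit, z up; the drawer slides out along -x and the point goes with it. The lower drawer's like handle is 58 lower. (mm)
- wedge_mid (a point): centre (half-way up and along) of the grey plastic levelling wedge, 130 long (x), 40 wide (y): flat underside 15 below this point, top sloping evenly from 30 high at the thick end (65 away, -x) to 4 at the thin end (65 away, +x). 90 g. Starts flat in the upper drawer, thin end to the drawer's back, up to 0.25 rad askew to it. Its top is slippery on the analyser's base. (mm)
- analyser: loose white benchtop analyser, 200 deep, 190 wide, 115 high, 1.3 kg +- 20 %, dark display on a sloping fascia over a 60 high front face; on four rubber feet (20 diameter, 14 high). Origin at table level on the centre line, 110 behind the front edge; x to its back, z up. (mm)
- analyser_front (a point): middle of the analyser's lower front edge, 14 above the table before lifting; x to the analyser's back (the way the wedge goes in), y along the edge, z up. The wedge begins to lift when its thin end is 50 past this edge; each further 5 of push lifts the edge 1. Pushing takes 5 to 10 N. (mm)
- foot_left (a point): underside of the analyser's front foot on its +y side, 78 mm from the centre line and 20 mm behind the front edge; it is at height 0 while the foot stands on the table.
- foot_right (a point): underside of the analyser's front foot on its -y side, otherwise like foot_left. (mm)
- feet_box: small cardboard box of new feet, 60 x 40 x 24, loose in the upper drawer on its +y side (left of the wedge). Origin: centre of underside. (mm)
- sharps_bin: yellow sharps bin, 83 x 83 x 135, standing between the drawer unit and the analyser. Origin: centre of underside. (mm)
- sanitiser: pump bottle of hand sanitiser, 58 diameter, 162 high, in front of the sharps bin. Origin: centre of underside. (mm)
- spirometer: hand-held spirometer lying on the table nearer the robot, 168 long (x from -78 to +90 mm), 56 wide and high. Origin at table level.
- oximeter: finger-clip pulse oximeter, white and blue, 60 x 32 x 30, lying beside the spirometer. Origin: centre of underside. (mm)

How it is judged:
By the outcome, as a careful person would: the job done as asked, in the order asked, and still so for the second after the job is handed in, while the arm keeps its last pose, push and grip.
It also fails if it takes over 61 s, if anything falls off the work surface, if the arm or the gripper's body presses on something with over 40 N, if the wrist force passes 120 N, or if a joint passes its speed limit or range.

## Working session

There is one attempt and no reset: what is moved stays moved. The work goes in short steps, Python scripts to look and compute and a tool call to move; the robot and the scene stay as the last step left them, time stands still between calls to the robot, and variables do not carry over. Pictures are saved under pics/ and viewed, at most 10 in all, crops included, and the job is handed in when it is done.

Besides the shell and the picture viewer there is one more tool, called after "Call:" by a JSON object that holds its "method" and its "body". jog_arm: Moves the arm, as the interface text tells. Shifts and turns lie within -1 to 1; 1 stands for 0.25 m of shift or 180 degrees of turn. Its arguments: {"type":"object","properties":{"increments":{"type":"array"},"force":{"type":"number"}},"required":["increments"]}

```bash
mkdir -p pics; ls
cat > h.py <<'E'
import numpy as np, cv2
from workcell import env, cams, ticket, spotter
from scipy.spatial.transform import Rotation as R
def rot(a):
    a=np.array(a,float)
    return a if a.shape==(3,3) else R.from_quat(a[[1,2,3,0]]).as_matrix()
def ray(c,uv):
    d=rot(c['attitude'])@np.array([(uv[0]-c['cx'])/c['fx'],(uv[1]-c['cy'])/c['fy'],1]);return np.array(c['xyz'],float),d
def atz(c,uv,z):
    o,d=ray(c,uv);return o+d*(z-o[2])/d[2]
def proj(c,p):
    q=rot(c['attitude']).T@(np.array(p)-c['xyz']);return [c['fx']*q[0]/q[2]+c['cx'],c['fy']*q[1]/q[2]+c['cy']]
def tri(c1,u1,c2,u2):
    o1,d1=ray(c1,u1);o2,d2=ray(c2,u2);s=np.linalg.lstsq(np.c_[d1,-d2],o2-o1,rcond=None)[0]
    a,b=o1+s[0]*d1,o2+s[1]*d2;return (a+b)/2,np.linalg.norm(a-b)
def save(c,n): cv2.imwrite('pics/'+n+'.png',c['pixels'][:,:,::-1])
E
python3 - <<'E'
from h import *
np.set_printoptions(precision=4,suppress=True)
C={n:cams.read_camera(n) for n in('side','top')}
for n,c in C.items(): save(c,n+'0');print(n,c['fx'],c['cx'],c['cy'],c['xyz'],c['attitude'])
for t in ['unit_drawer0_handle','wedge_mid','analyser','analyser_front','foot_left','foot_right','feet_box','sharps_bin','sanitiser','spirometer','oximeter']:
    L={}
    for n in C:
        r=spotter.landmark_of(t,n); print(t,n,[(np.round(x['uv'],1).tolist(),round(x['conf'],2)) for x in r[:3]])
        if r:L[n]=r[0]['uv']
    if len(L)==2: print('   ',*tri(C['side'],L['side'],C['top'],L['top']))
print(env.get_state())
E
```

```text
pics
side 439.7697013572008 283.88781297648114 211.80142090472688 [0.2747 0.6715 0.8164] [ 0.0896 -0.2161  0.8984 -0.3717]
top 382.9947675985747 276.86131591465573 209.0024468203246 [0.5321 0.0134 1.03  ] [-0.032   0.7131 -0.6995  0.0339]
unit_drawer0_handle side [([332.4, 145.1], 0.64)]
unit_drawer0_handle top [([384.9, 224.0], 0.91)]
    [ 0.5921 -0.2482  0.1056] 0.010638559624870519
wedge_mid side []
wedge_mid top []
analyser side [([188.7, 279.8], 0.59)]
analyser top [([191.8, 169.1], 0.74)]
    [0.7321 0.2435 0.0103] 0.002291736906859658
analyser_front side [([221.9, 303.5], 0.63)]
analyser_front top [([182.0, 205.3], 0.91), ([252.3, 270.6], 0.26)]
    [0.6318 0.2643 0.0136] 0.0005021677192317205
foot_left side [([189.0, 323.0], 0.6)]
foot_left top []
foot_right side [([243.2, 279.0], 0.7)]
foot_right top [([209.4, 206.6], 0.66)]
    [0.6269 0.1898 0.0144] 0.006623522219939669
feet_box side []
feet_box top []
sharps_bin side [([241.8, 213.2], 0.82)]
sharps_bin top [([285.4, 163.3], 0.9)]
    [ 0.7539 -0.0113 -0.0151] 0.007542277704146598
sanitiser side [([281.5, 227.6], 0.71), (
[... 182 characters left out ...]
.0], 0.73), ([281.0, 210.8], 0.2)]
    [ 0.4473 -0.0564 -0.0093] 0.0055571629030516595
oximeter side [([326.0, 268.2], 0.95)]
oximeter top [([252.7, 272.1], 0.68)]
    [0.4652 0.0739 0.0138] 0.012174756124380922
{'clock': 1.2, 'joint_pos': array([-1.2536,  0.3132,  0.0461,  1.3036,  0.    ,  1.4312]), 'qvel': array([-0.0001, -0.0008,  0.0008, -0.0007,  0.0004,  0.0005]), 'tau': array([  0.0011, -48.0482,  29.8811,   0.0005,  -0.0002,   0.    ]), 'tcp_pos': array([ 0.2536, -0.5161,  0.2313]), 'orientation': array([0.    , 0.974 , 0.2264, 0.    ]), 'wrist_force': array([0.6464, 0.5727, 0.0412]), 'ft_torque': array([0.0643, 0.0376, 0.0612]), 'grip_force': 0.0, 'finger_gap': 0.08557157492364506}
```

View pics/top0.png

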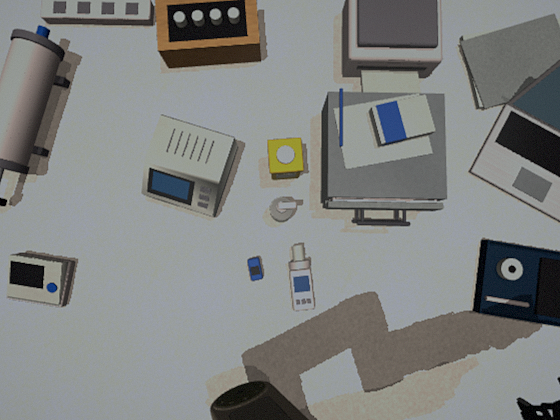

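View pics/side0.png

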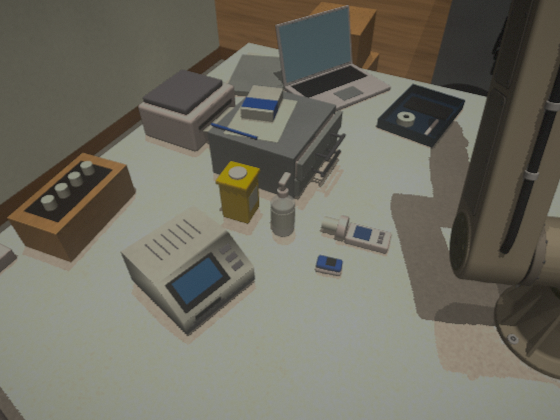

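Run:
```python
import cv2,numpy as np
a=cv2.imread('pics/top0.png')[180:240,310:460];b=cv2.imread('pics/side0.png')[85:205,200:360]
c=cv2.imread('pics/top0.png')[105:225,135:250]
f=lambda i,w,h:cv2.resize(i,(w,h),interpolation=cv2.INTER_CUBIC)
o=np.zeros((600,800,3),np.uint8)
o[:300,:750]=f(a,750,300);o[300:,:400]=f(b,400,300);o[300:,410:698]=f(c,288,300)
cv2.imwrite('pics/crop.png',o)
```

```text
(no output)
```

View pics/crop.png

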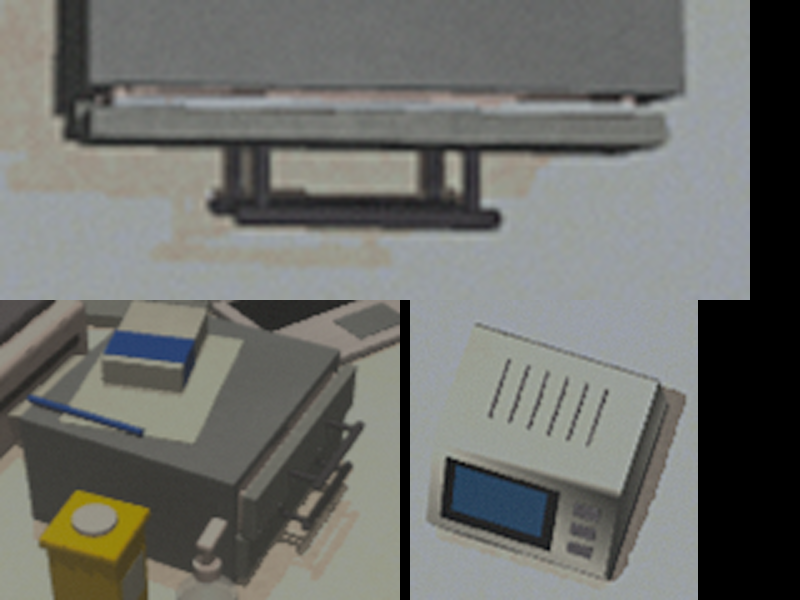

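Run:
```python
from h import *
np.set_printoptions(precision=4,suppress=True)
c=cams.read_camera('top')
def seg(n,p,q,z,off,s):
    P,Q=[atz(c,(off[0]+(u[0]-off[2])/s,off[1]+(u[1]-off[3])/s),z) for u in(p,q)]
    d=P-Q;print(n,P,Q,'mid',(P+Q)/2,'len',np.linalg.norm(d),'yaw of x',-np.arctan2(d[0],d[1]))
T=(310,180,0,0)
seg('bar',(237,214),(500,219),.103,T,5)
seg('unitfront',(88,88),(685,95),.14,T,5)
seg('drawerfront',(75,140),(665,147),.129,T,5)
A=(135,105,410,300)
seg('an back',(475,324),(658,380),.115,A,2.5)
seg('an front',(430,520),(610,579),.014,A,2.5)
P=atz(c,(135+(658-410)/2.5,105+80/2.5),.115);Q=atz(c,(135+(618-410)/2.5,105+195/2.5),.115);d=P-Q;print('side',P,Q,np.arctan2(d[1],d[0]))
```

```text
bar [ 0.5889 -0.1842  0.103 ] [ 0.5889 -0.3119  0.103 ] mid [ 0.5889 -0.2481  0.103 ] len 0.12764052857099237 yaw of x 0.0002888148455654022
unitfront [ 0.6444 -0.1066  0.14  ] [ 0.6465 -0.3865  0.14  ] mid [ 0.6454 -0.2465  0.14  ] len 0.27991586407011215 yaw of x 0.007746536112800275
drawerfront [ 0.6209 -0.1021  0.129 ] [ 0.623  -0.3814  0.129 ] mid [ 0.6219 -0.2417  0.129 ] len 0.2793258533419596 yaw of x 0.007536316643874284
an back [0.8446 0.3003 0.115 ] [0.7921 0.1192 0.115 ] mid [0.8183 0.2097 0.115 ] len 0.1885840641194309 yaw of x -0.2823341879813282
an front [0.663  0.3698 0.014 ] [0.6035 0.1755 0.014 ] mid [0.6333 0.2726 0.014 ] len 0.2032284392174939 yaw of x -0.29685340266059373
side [0.7921 0.1192 0.115 ] [0.6778 0.1544 0.115 ] -0.2993114739257525
```

Call:
{"method": "jog_arm", "body": {"increments": [[[0,0,0,0,0,-0.0445,171],[0,0,0,0,0,-0.0445,171],[0,0,0,0,0,-0.0445,171],[0,0,0,0,0,-0.0445,171],[0,0,0,0,0,-0.0445,171],[0,0,0,0,0,-0.0445,171],[0,0,0,0,0,-0.0445,171],[0,0,0,0,0,-0.0445,171],[0.09,0.111,0,0,0,0,171],[0.09,0.111,0,0,0,0,171],[0.09,0.111,0,0,0,0,171],[0.09,0.111,0,0,0,0,171],[0.09,0.111,0,0,0,0,171],[0.09,0.111,0,0,0,0,171],[0.09,0.111,0,0,0,0,171],[0.09,0.111,0,0,0,0,171],[0.09,0.111,0,0,0,0,171],[0.09,0.111,0,0,0,0,171],[0.09,0.111,0,0,0,0,171],[0.09,0.111,0,0,0,0,171]]], "force": 60}}

```text
clock: 3.25
tcp_pos: [0.5865, -0.2436, 0.2314]
orientation: [0.0, 0.706, 0.709, -0.0]
wrist_force: [-0.5, -1.1, 0.6]
finger_gap: 0.0278
grip_force: 0.0
```

Call:
{"method": "jog_arm", "body": {"increments": [[[-0.016,0.014,0.08,0,0,0,171],[0,0,0.08,0,0,0,171],[0,0,0.08,0,0,0,171],[0,0,0.08,0,0,0,171],[0,0,0.08,0,0,0,171],[0,0,0.08,0,0,0,171],[0,0,0.035,0,0,0,171],[0,0,0.035,0,0,0,171],[0,0,0.035,0,0,0,171]]]}}

```text
clock: 4.15
tcp_pos: [0.5894, -0.2489, 0.0852]
orientation: [0.001, 0.706, 0.709, 0.0]
wrist_force: [-1.4, -0.3, 7.3]
finger_gap: 0.0282
grip_force: 4.1
```

Run:
```python
from h import *
a=cams.read_camera('top')['pixels'][150:270,310:470];b=cams.read_camera('side')['pixels'][85:205,250:410]
cv2.imwrite('pics/g.png',cv2.resize(np.hstack([a,b]),None,fx=2.5,fy=2.5,interpolation=2)[:,:,::-1])
s=env.get_state();print(s['tcp_pos'],s['wrist_force'])
```

```text
[ 0.58982181 -0.24896657  0.08574248] [0.09368182 0.23949231 0.16566778]
```

View pics/g.png

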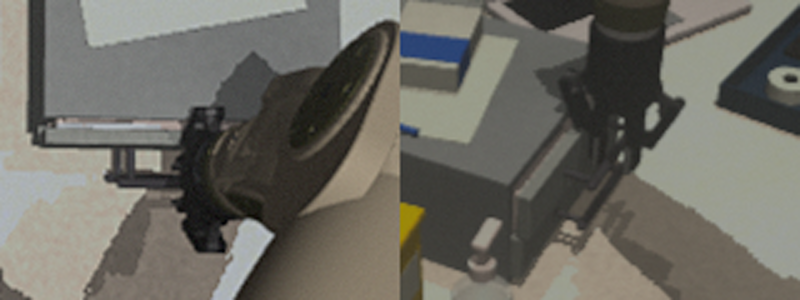

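The pictures show the gripper straddling the upper bar (left crop about (180,180), right crop about (610,160)), with no contact force. Next I close the fingers.

Call:
{"method": "jog_arm", "body": {"increments": [[[0,0,0,0,0,0,255],[0,0,0,0,0,0,255],[0,0,0,0,0,0,255],[0,0,0,0,0,0,255]]], "force": 40}}

```text
clock: 4.65
tcp_pos: [0.5894, -0.2489, 0.0857]
orientation: [0.001, 0.706, 0.709, 0.0]
wrist_force: [-0.2, 0.2, 4.1]
finger_gap: 0.0098
grip_force: 39.0
```

Call:
{"method": "jog_arm", "body": {"increments": [[[0,-0.03,0,0,0,0,255],[0,-0.05,0,0,0,0,255],[0,-0.07,0,0,0,0,255],[0,-0.07,0,0,0,0,255],[0,-0.07,0,0,0,0,255],[0,-0.07,0,0,0,0,255],[0,-0.07,0,0,0,0,255],[0,-0.07,0,0,0,0,255],[0,-0.07,0,0,0,0,255],[0,-0.06,0,0,0,0,255],[0,-0.05,0,0,0,0,255],[0,-0.03,0,0,0,0,255],[0,0,0,0,0,0,255]]]}}

```text
clock: 5.95
tcp_pos: [0.4101, -0.2494, 0.0856]
orientation: [0.0, 0.706, 0.708, -0.0]
wrist_force: [-0.9, 0.5, 6.6]
finger_gap: 0.0096
grip_force: 39.9
```

Call:
{"method": "jog_arm", "body": {"increments": [[[0,-0.01,0,0,0,0,255],[0,-0.01,0,0,0,0,255],[0,-0.01,0,0,0,0,255],[0,-0.01,0,0,0,0,255],[0,0,0,0,0,0,255]]]}}

```text
clock: 6.45
tcp_pos: [0.408, -0.2495, 0.0858]
orientation: [0.005, 0.705, 0.71, 0.006]
wrist_force: [23.0, 5.1, -9.2]
finger_gap: 0.0098
grip_force: 39.1
```

Call:
{"method": "jog_arm", "body": {"increments": [[[0,0.03,0,0,0,0,255],[0,0,0,0,0,0,171],[0,0,0,0,0,0,171],[0,0,0,0,0,0,171],[0,0,0,0,0,0,171],[0,0,-0.05,0,0,0,171],[0,0,-0.1,0,0,0,171],[0,0,-0.1,0,0,0,171],[0,0,-0.1,0,0,0,171],[0,0,-0.1,0,0,0,171],[0,0,-0.1,0,0,0,171],[0,0,-0.1,0,0,0,171]]]}}

```text
clock: 7.65
tcp_pos: [0.4084, -0.2493, 0.2484]
orientation: [-0.0, 0.706, 0.709, -0.0]
wrist_force: [0.4, 0.3, -0.2]
finger_gap: 0.0283
grip_force: 0.0
```

Call:
{"method": "jog_arm", "body": {"increments": [[[0,0,0,0,0,-0.0455,60],[0,0,0,0,0,-0.0455,60],[0,0,0,0,0,-0.0455,60],[0,0,0,0,0,-0.0455,60],[0,0,0,0,0,-0.0455,60],[0,0,0,0,0,-0.0455,60],[0,0,0,0,0,-0.0455,60],[0,0,0,0,0,-0.0455,60],[0,0,0,0,0,-0.0455,60],[0,0,0,0,0,-0.0455,60],[0,0,0,0,0,-0.0455,60]]]}}

```text
clock: 8.75
tcp_pos: [0.4085, -0.2494, 0.2473]
orientation: [-0.0, -0.006, 1.0, 0.0]
wrist_force: [0.1, -0.7, 0.1]
finger_gap: 0.0652
grip_force: 0.0
```

Run:
```python
from h import *
np.set_printoptions(precision=4,suppress=True)
C={n:cams.read_camera(n) for n in('side','top')}
for t in ['unit_drawer0_handle','wedge_mid','feet_box']:
    L={}
    for n in C:
        r=spotter.landmark_of(t,n); print(t,n,[(np.round(x['uv'],1).tolist(),round(x['conf'],2)) for x in r[:3]])
        if r:L[n]=r[0]['uv']
    if len(L)==2: print('   ',*tri(C['side'],L['side'],C['top'],L['top']))
    if 'top' in L: print('  ',[atz(C['top'],L['top'],z) for z in(.08,.095,.103)])
r=spotter.cut_out('wedge_mid','top')
if r:
    m=r[0]['region'].astype(np.uint8);(u,v),wh,a=cv2.minAreaRect(np.argwhere(m)[:,::-1].astype(np.float32));print(u,v,wh,a,r[0]['conf'])
    b=cv2.boxPoints(((u,v),wh,a));print([atz(C['top'],q,.095) for q in b])
a=C['top']['pixels'][150:300,300:480];b=C['side']['pixels'][85:235,240:420]
cv2.imwrite('pics/w.png',cv2.resize(np.vstack([a,b]) if 0 else np.hstack([a,b]),None,fx=2.2,fy=2.2,interpolation=2)[:,:,::-1])
s=env.get_state();print(s['tcp_pos'],s['orientation'],s['wrist_force'],s['clock'])
```

```text
unit_drawer0_handle side [([400.6, 162.6], 0.76)]
unit_drawer0_handle top [([386.3, 299.8], 0.79)]
    [ 0.4093 -0.2501  0.111 ] 0.0032239395177664112
   [array([ 0.4036, -0.2596,  0.08  ]), array([ 0.4056, -0.2553,  0.095 ]), array([ 0.4067, -0.253 ,  0.103 ])]
wedge_mid side [([349.4, 145.9], 0.73)]
wedge_mid top [([394.7, 238.9], 0.88), ([387.9, 299.0], 0.26)]
    [ 0.5548 -0.2747  0.0982] 0.006519052753273382
   [array([ 0.5522, -0.2815,  0.08  ]), array([ 0.5519, -0.2769,  0.095 ]), array([ 0.5517, -0.2744,  0.103 ])]
feet_box side []
feet_box top [([348.2, 238.6], 0.74)]
   [array([ 0.5507, -0.1663,  0.08  ]), array([ 0.5504, -0.1635,  0.095 ]), array([ 0.5503, -0.162 ,  0.103 ])]
186.77359008789062 165.70755004882812 (85.48957824707031, 82.93708038330078) 17.744670867919922 0.72
[array([0.6541, 0.365 , 0.095 ]), array([0.855 , 0.3125, 0.095 ]), array([0.7923, 0.1066, 0.095 ]), array([0.5938, 0.1628, 0.095 ])]
[ 0.4089 -0.2494  0.2475] [-0.     -0.0024  1.     -0.    ] [0.171  0.4975 0.3797] 9.2
```

View pics/w.png

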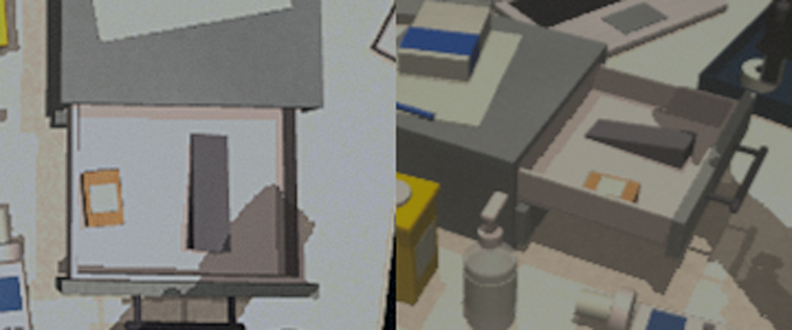

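Run:
```python
from h import *
np.set_printoptions(precision=4,suppress=True)
C=cams.read_camera('top')
f=lambda u,v,z:atz(C,(300+u/2.2,150+v/2.2),z)
a,b=f(191,135,.084),f(227,138,.084);c,d=f(189,248,.110),f(229,250,.110)
print(a,b,c,d);t=(a+b)/2;k=(c+d)/2;e=t-k
print('thin',t,'thick',k,'mid',(t+k)/2,'len',np.hypot(*e[:2]),'yaw',np.arctan2(e[1],e[0]))
print('frontwall',f(170,272,.124), 'drawer front/unit',f(170,290,.129))
g=spotter.cut_out('wedge_mid','top')
for r in g:
    print(r['uv'],r['conf'],r['region'].sum())
    if abs(r['uv'][0]-390)<15:
        p=np.argwhere(r['region'])[:,::-1];W=np.array([atz(C,q,.097)[:2] for q in p]);m=W.mean(0);u,s,v=np.linalg.svd(W-m);print(m,s/np.sqrt(len(W))*12**.5,v[0])
```

```text
[ 0.6199 -0.2614  0.084 ] [ 0.6173 -0.302   0.084 ] [ 0.4945 -0.2507  0.11  ] [ 0.4932 -0.2941  0.11  ]
thin [ 0.6186 -0.2817  0.084 ] thick [ 0.4938 -0.2724  0.11  ] mid [ 0.5562 -0.277   0.097 ] len 0.12510407148370356 yaw -0.07428137725970924
frontwall [ 0.4694 -0.2263  0.124 ] drawer front/unit [ 0.4509 -0.2248  0.129 ]
[393.9, 239.4] 0.68 987
[ 0.5526 -0.2749] [0.1291 0.0451] [-1.      0.0098]
```

Call:
{"method": "jog_arm", "body": {"increments": [[[-0.08,-0.0185,0,0,0,0.0205,40],[-0.1,-0.0185,0,0,0,0,40],[-0.1,-0.0185,0,0,0,0,40],[-0.1,-0.0185,0,0,0,0,40],[0,0,0.1,0,0,0,40],[0,0,0.1,0,0,0,40],[0,0,0.1,0,0,0,40],[0,0,0.1,0,0,0,40],[0,0,0.08,0,0,0,40],[0,0,0.06,0,0,0,40],[0,0,0.04,0,0,0,40],[0,0,0,0,0,0,40]]]}}

```text
clock: 10.5
tcp_pos: [0.5022, -0.2715, 0.1011]
orientation: [-0.001, 0.029, 1.0, 0.001]
wrist_force: [0.4, 0.1, 0.3]
finger_gap: 0.0722
grip_force: 0.0
```

Run:
```python
from h import *
a=cams.read_camera('top')['pixels'][180:300,320:440];b=cams.read_camera('side')['pixels'][85:205,320:440]
cv2.imwrite('pics/w2.png',cv2.resize(np.hstack([a,b]),None,fx=3.3,fy=3.3,interpolation=2)[:,:,::-1])
s=env.get_state();print(s['tcp_pos'],s['orientation'],s['wrist_force'],s['clock'])
```

```text
[ 0.50328078 -0.27232403  0.10298372] [ 1.81791564e-04  2.92842815e-02  9.99571093e-01 -1.67181127e-04] [ 0.12561826 -0.38262228 -0.10427561] 10.6
```

View pics/w2.png

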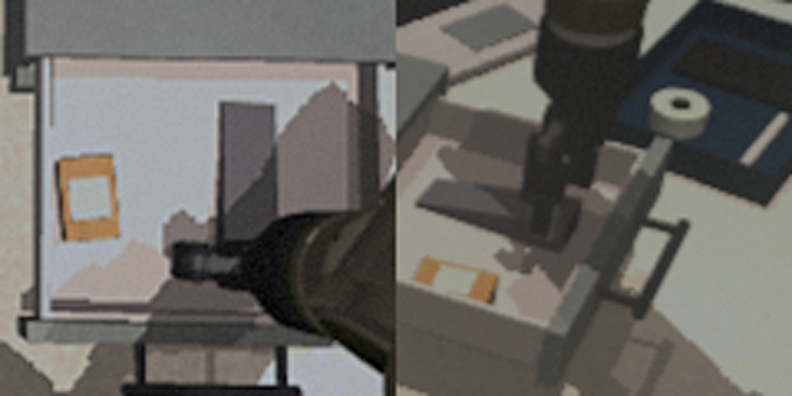

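Fingers straddle the wedge near its thick end (side crop about (545,215)); 20 mm remain to descend, then close.

Call:
{"method": "jog_arm", "body": {"increments": [[[0,0,0.03,0,0,0,40],[0,0,0.03,0,0,0,40],[0,0,0.018,0,0,0,40],[0,0,0,0,0,0,110],[0,0,0,0,0,0,255],[0,0,0,0,0,0,255],[0,0,0,0,0,0,255],[0,0,0,0,0,0,255]]], "force": 80}}

```text
clock: 11.4
tcp_pos: [0.5033, -0.2724, 0.0835]
orientation: [0.0, 0.029, 1.0, -0.0]
wrist_force: [-0.0, 1.0, 2.2]
finger_gap: 0.0384
grip_force: 80.3
```

Call:
{"method": "jog_arm", "body": {"increments": [[[0,0,-0.03,0,0,0,255],[0,0,-0.06,0,0,0,255],[0,0,-0.1,0,0,0,255],[0,0,-0.1,0,0,0,255],[0,0,-0.1,0,0,0,255],[0,0,-0.1,0,0,0,255],[0,0,-0.06,0,0,0,255],[0,0,-0.03,0,0,0,255],[0,0,0,0,0,0,255]]]}}

```text
clock: 12.3
tcp_pos: [0.5034, -0.2724, 0.2291]
orientation: [0.001, 0.029, 1.0, -0.001]
wrist_force: [-0.4, 0.3, -0.9]
finger_gap: 0.0387
grip_force: 80.1
```

Call:
{"method": "jog_arm", "body": {"increments": [[[0.01,0.06,0,0,0,0,255],[0.01,0.1,0,0,0,0,255],[0.01,0.13,0,0,0,0,255],[0.01,0.13,0,0,0,0,255],[0.01,0.13,0,0,0,0,255],[0.01,0.13,0,0,0,0,255],[0.01,0.13,0,0,0,0,255],[0.01,0.13,0,0,0,0,255],[0.01,0.13,0,0,0,0,255],[0.01,0.13,0,0,0,0,255],[0.01,0.13,0,0,0,0,255],[0.01,0.13,0,0,0,0,255],[0.01,0.13,0,0,0,0,255],[0.01,0.13,0,0,0,0,255],[0.01,0.13,0,0,0,0,255],[0.01,0.13,0,0,0,0,255],[0.01,0.13,0,0,0,0,255],[0.01,0.13,0,0,0,0,255],[0.009,0.074,0,0,0,0.037,255],[0,0,0,0,0,0.0367,255]]]}}

```text
clock: 14.3
tcp_pos: [0.4875, 0.3108, 0.2261]
orientation: [-0.002, 0.145, 0.989, -0.0]
wrist_force: [-0.3, -0.1, -0.3]
finger_gap: 0.0384
grip_force: 80.1
```

Run:
```python
from h import *
np.set_printoptions(precision=4,suppress=True)
C={n:cams.read_camera(n) for n in('side','top')}
for t in ['wedge_mid','analyser_front','foot_left','foot_right','unit_drawer0_handle']:
    L={}
    for n in C:
        r=spotter.landmark_of(t,n); print(t,n,[(np.round(x['uv'],1).tolist(),round(x['conf'],2)) for x in r[:2]])
        if r:L[n]=r[0]['uv']
    if len(L)==2: print('   ',*tri(C['side'],L['side'],C['top'],L['top']))
    elif L: n=list(L)[0];print('   z0/.014',atz(C[n],L[n],0),atz(C[n],L[n],.014))
a=C['top']['pixels'][100:300,110:310];b=C['side']['pixels'][200:400,110:310]
cv2.imwrite('pics/t.png',cv2.resize(np.hstack([a,b]),None,fx=2,fy=2,interpolation=2)[:,:,::-1])
s=env.get_state();print(s['tcp_pos'],s['orientation'],s['wrist_force'],s['finger_gap'],s['clock'])
```

```text
wedge_mid side [([243.5, 261.9], 0.89)]
wedge_mid top [([140.9, 238.2], 0.73), ([303.9, 274.9], 0.71)]
    [0.5422 0.2919 0.2373] 0.004198474309918221
analyser_front side [([219.6, 304.5], 0.82)]
analyser_front top [([179.6, 204.8], 0.65)]
    [0.6331 0.2701 0.0168] 0.00023031697645044187
foot_left side [([190.0, 323.5], 0.73)]
foot_left top []
   z0/.014 [0.6705 0.3291 0.    ] [0.6637 0.335  0.014 ]
foot_right side []
foot_right top []
unit_drawer0_handle side [([399.7, 162.8], 0.63)]
unit_drawer0_handle top [([389.8, 301.9], 0.82), ([252.1, 269.6], 0.68)]
    [ 0.4082 -0.2582  0.1055] 0.012365592169664576
[0.4898 0.3078 0.2281] [ 0.0001  0.1446  0.9895 -0.    ] [ 0.7251 -0.0968 -0.8155] 0.03890512238058043 14.9
```

View pics/t.png

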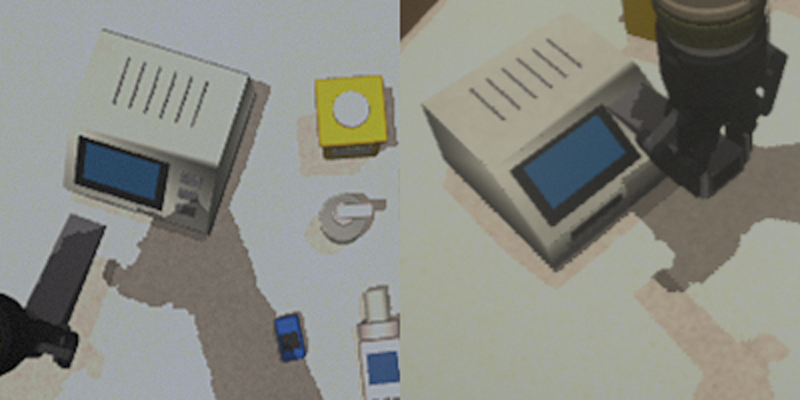

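Wedge is held level, its thin end at top-crop (90,225), in front of the display face whose lower edge mid is about (140,210). I'll lower it to just above the table.

Call:
{"method": "jog_arm", "body": {"increments": [[[0,0,0.05,0,0,0,255],[0,0,0.1,0,0,0,255],[0,0,0.1,0,0,0,255],[0,0,0.1,0,0,0,255],[0,0,0.1,0,0,0,255],[0,0,0.1,0,0,0,255],[0,0,0.1,0,0,0,255],[0,0,0.1,0,0,0,255],[0,0,0.06,0,0,0,255],[0,0,0.05,0,0,0,255],[0,0,0.03,0,0,0,255],[0,0,0,0,0,0,255],[0,0,0,0,0,0,255]]]}}

```text
clock: 16.2
tcp_pos: [0.4901, 0.3083, 0.006]
orientation: [0.0, 0.144, 0.99, 0.0]
wrist_force: [-0.5, 0.7, -0.4]
finger_gap: 0.0385
grip_force: 80.3
```

Call:
{"method": "jog_arm", "body": {"increments": [[[0,0,0.002,0,0,0,255],[0,0,0.002,0,0,0,255],[0,0,0,0,0,0,255],[0,0,0,0,0,0,255]]]}}

```text
clock: 16.6
tcp_pos: [0.4898, 0.3082, 0.0047]
orientation: [0.0, 0.144, 0.99, 0.0]
wrist_force: [0.2, 0.1, -0.8]
finger_gap: 0.0388
grip_force: 80.3
```

Call:
{"method": "jog_arm", "body": {"increments": [[[0,0,0.002,0,0,0,255],[0,0,0.002,0,0,0,255],[0,0,0,0,0,0,255],[0,0,0,0,0,0,255]]]}}

```text
clock: 17.0
tcp_pos: [0.4897, 0.3081, 0.0035]
orientation: [0.0, 0.144, 0.99, -0.0]
wrist_force: [0.1, -0.3, -0.5]
finger_gap: 0.0389
grip_force: 80.3
```

Call:
{"method": "jog_arm", "body": {"increments": [[[0,0,0.002,0,0,0,255],[0,0,0.002,0,0,0,255],[0,0,0,0,0,0,255],[0,0,0,0,0,0,255]]]}}

```text
clock: 17.4
tcp_pos: [0.4897, 0.3082, 0.0035]
orientation: [0.0, 0.144, 0.99, 0.0]
wrist_force: [-3.3, -0.7, 7.7]
finger_gap: 0.0383
grip_force: 81.3
```

Run:
```python
from h import *
np.set_printoptions(precision=4,suppress=True)
C={n:cams.read_camera(n) for n in('side','top')}
a=C['top']['pixels'][150:270,110:230];b=C['side']['pixels'][230:350,140:260]
cv2.imwrite('pics/p.png',cv2.resize(np.hstack([a,b]),None,fx=3.3,fy=3.3,interpolation=2)[:,:,::-1])
for t in ['wedge_mid','analyser_front','foot_left','foot_right']:
    L={}
    for n in C:
        r=spotter.landmark_of(t,n)
        if r:L[n]=r[0]['uv'];print(t,n,L[n],r[0]['conf'],atz(C[n],L[n],{'w':.015,'a':.014,'f':0}[t[0]]))
    if len(L)==2: print('   ',*tri(C['side'],L['side'],C['top'],L['top']))
for _ in range(1):
    s=env.get_state();print(s['tcp_pos'],s['wrist_force'],s['ft_torque'])
```

```text
wedge_mid side [254.2, 328.4] 0.91 [0.5402 0.2852 0.015 ]
wedge_mid top [172.9, 242.2] 0.63 [0.5337 0.284  0.015 ]
    [0.5366 0.2849 0.0167] 0.006377104375668378
analyser_front side [222.7, 303.3] 0.65 [0.6302 0.2632 0.014 ]
analyser_front top [184.0, 204.5] 0.73 [0.6343 0.2591 0.014 ]
    [0.634  0.2602 0.0075] 0.001981408187849032
foot_left side [187.9, 324.7] 0.85 [0.6727 0.3334 0.    ]
foot_right side [242.1, 278.6] 0.63 [0.6327 0.1803 0.    ]
foot_right top [211.4, 206.5] 0.95 [0.6317 0.1884 0.    ]
    [0.6297 0.1863 0.0093] 0.0022731856924087966
[0.4897 0.3081 0.0035] [-1.4373 -0.8732  7.7496] [-0.2601  0.5704 -0.0299]
```

View pics/p.png

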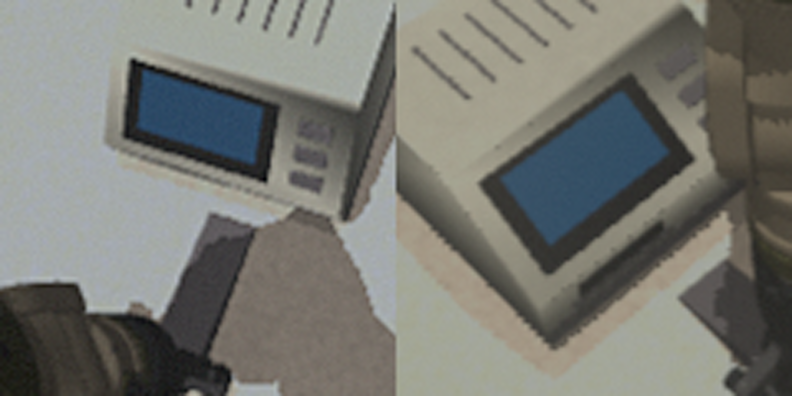

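On the table now: thin end mid at about top-crop (230,222), edge mid about (228,186). I'll check the lateral alignment numerically.

Run:
```python
from h import *
np.set_printoptions(precision=4,suppress=True)
c=cams.read_camera('top');save(c,'pt')
f=lambda u,v,z:atz(c,(110+u/3.3,150+v/3.3),z)
D=np.array([.958,-.286,0]);N=np.array([.286,.958,0]);F=np.array([.631,.2655,.014]);T=np.array([.4897,.3081,0])
for n,u,v,z in[('thinL',206,212,.004),('thinR',256,233,.004),('frontR',345,220,.014),('frontL',108,150,.014)]:
    p=f(u,v,z);print(n,p,'along/lat from F',(p-F)@D,(p-F)@N)
print('tcp',(T-F)@D,(T-F)@N)
for p in [F,F+.095*N,F-.095*N,T+.118*D+.02*N+[0,0,.004],T+.118*D-.02*N+[0,0,.004]]:
    q=proj(c,p);print((q[0]-110)*3.3,(q[1]-150)*3.3)
```

```text
thinL [0.6084 0.2915 0.004 ] along/lat from F -0.029100989910717724 0.018430348474910086
thinR [0.5921 0.2502 0.004 ] along/lat from F -0.03290871306143083 -0.025827190433547628
frontR [0.6033 0.1767 0.014 ] along/lat from F -0.00108702201033192 -0.09299968307374788
frontL [0.6564 0.3702 0.014 ] along/lat from F -0.005630632291635615 0.10756423602137985
tcp -0.14754899999999996 0.00039899999999998005
236.13373986903895 183.71279476229637
125.04493644034568 148.13421714537614
347.73754373219555 219.45631234044393
203.5187042220164 211.85195254819175
250.0585439361154 226.7946587084101
```

Call:
{"method": "jog_arm", "body": {"increments": [[[0,0.012,-0.002,0,0,0,255],[-0.02,0,0,0,0,0,255],[-0.02,0,0,0,0,0,255],[-0.02,0,0,0,0,0,255],[-0.02,0,0,0,0,0,255],[-0.02,0,0,0,0,0,255],[-0.02,0,0,0,0,0,255],[-0.02,0,0,0,0,0,255],[-0.02,0,0,0,0,0,255],[-0.02,0,0,0,0,0,255],[-0.02,0,0,0,0,0,255],[-0.02,0,0,0,0,0,255],[-0.02,0,0,0,0,0,255],[-0.02,0,0,0,0,0,255],[0,0,0,0,0,0,255],[0,0,0,0,0,0,255]]]}}

```text
clock: 19.55
tcp_pos: [0.5535, 0.2927, 0.0035]
orientation: [0.001, 0.144, 0.99, 0.0]
wrist_force: [-0.3, 0.7, 5.1]
finger_gap: 0.039
grip_force: 81.0
```

Call:
{"method": "jog_arm", "body": {"increments": [[[-0.012,0,0,0,0,0,255],[-0.012,0,0,0,0,0,255],[0,0,0,0,0,0,255],[0,0,0,0,0,0,255]]]}}

```text
clock: 19.95
tcp_pos: [0.5583, 0.2911, 0.0035]
orientation: [-0.0, 0.144, 0.99, 0.0]
wrist_force: [-1.9, 1.2, 6.9]
finger_gap: 0.0387
grip_force: 81.2
```

Call:
{"method": "jog_arm", "body": {"increments": [[[-0.008,0,0,0,0,0,255],[0,0,0,0,0,0,255],[0,0,0,0,0,0,255]]]}}

```text
clock: 20.25
tcp_pos: [0.5599, 0.2906, 0.0035]
orientation: [-0.0, 0.144, 0.99, 0.0]
wrist_force: [-2.9, 0.9, 8.3]
finger_gap: 0.0388
grip_force: 81.2
```

Call:
{"method": "jog_arm", "body": {"increments": [[[-0.008,0,0,0,0,0,255],[0,0,0,0,0,0,255],[0,0,0,0,0,0,255]]]}}

```text
clock: 20.55
tcp_pos: [0.5618, 0.29, 0.0036]
orientation: [-0.0, 0.144, 0.99, 0.0]
wrist_force: [-4.1, 1.4, 7.6]
finger_gap: 0.0388
grip_force: 81.2
```

Call:
{"method": "jog_arm", "body": {"increments": [[[-0.008,0,0,0,0,0,255],[0,0,0,0,0,0,255],[0,0,0,0,0,0,255]]]}}

```text
clock: 20.85
tcp_pos: [0.563, 0.2896, 0.0035]
orientation: [-0.001, 0.144, 0.99, 0.0]
wrist_force: [-5.4, 1.5, 9.3]
finger_gap: 0.0386
grip_force: 81.4
```

Call:
{"method": "jog_arm", "body": {"increments": [[[-0.008,0,0,0,0,0,255],[0,0,0,0,0,0,255],[0,0,0,0,0,0,255]]]}}

```text
clock: 21.15
tcp_pos: [0.5634, 0.2894, 0.0035]
orientation: [-0.002, 0.144, 0.99, 0.0]
wrist_force: [-9.7, 2.9, 10.8]
finger_gap: 0.0391
grip_force: 81.7
```

Call:
{"method": "jog_arm", "body": {"increments": [[[0,0,-0.003,0,0,0,255],[0,0,0,0,0,0,255],[0,0,0,0,0,0,255]]]}}

```text
clock: 21.45
tcp_pos: [0.5634, 0.2894, 0.0035]
orientation: [-0.002, 0.144, 0.99, 0.0]
wrist_force: [-7.7, 3.3, 6.4]
finger_gap: 0.0388
grip_force: 81.2
```

Call:
{"method": "jog_arm", "body": {"increments": [[[-0.008,0,0,0,0,0,255],[0,0,0,0,0,0,255],[0,0,0,0,0,0,255]]]}}

```text
clock: 21.75
tcp_pos: [0.5648, 0.2888, 0.0035]
orientation: [-0.003, 0.144, 0.99, 0.0]
wrist_force: [-8.6, 2.9, 7.2]
finger_gap: 0.0389
grip_force: 81.2
```

Call:
{"method": "jog_arm", "body": {"increments": [[[-0.008,0,0,0,0,0,255],[0,0,0,0,0,0,255],[0,0,0,0,0,0,255]]]}}

```text
clock: 22.05
tcp_pos: [0.5665, 0.2882, 0.0035]
orientation: [-0.003, 0.144, 0.99, 0.0]
wrist_force: [-9.1, 4.1, 8.8]
finger_gap: 0.0387
grip_force: 81.3
```

```bash
cat > m.py <<'E'
from h import *
# analyser motion: ECC-free optical flow of face features vs. reference pictures
np.set_printoptions(precision=3,suppress=True)
C={n:cams.read_camera(n) for n in('side','top')}
import sys;save(C['side'],'s_'+sys.argv[1]);save(C['top'],'t_'+sys.argv[1])
ref={'side':'pics/side0.png','top':'pics/top0.png'}
box={'side':[(195,215),(175,290),(215,292),(190,310),(160,245),(200,255)],'top':[(172,185),(192,143),(235,132),(165,118),(150,180),(205,195),(165,140),(240,148)]}
for n,c in C.items():
    a=cv2.imread(ref[n],0);b=cv2.cvtColor(c['pixels'],cv2.COLOR_RGB2GRAY)
    m=np.zeros_like(a);P=[(142,115),(245,130),(225,225),(140,210)] if n=='top' else [(125,250),(190,212),(240,240),(185,325)]
    cv2.fillPoly(m,[np.array(P)],255)
    p=cv2.goodFeaturesToTrack(a,60,.03,4,mask=m);q,st,e=cv2.calcOpticalFlowPyrLK(a,b,p,None,winSize=(11,11));r,s2,_=cv2.calcOpticalFlowPyrLK(b,a,q,None,winSize=(11,11))
    k=(st.ravel()==1)&(np.abs(r-p).max((1,2))<.3)&(np.abs(q-p).max((1,2))<6)
    A,inl=cv2.estimateAffine2D(p[k],q[k],ransacReprojThreshold=.5)
    for pt in P: print(n,pt,'moved',A[:,:2]@pt+A[:,2]-pt,inl.sum())
s=env.get_state();print(s['tcp_pos'],s['wrist_force'],s['clock'])
E
python3 m.py a
```

```text
side (125, 250) moved [ 0.604 -1.073] 4
side (190, 212) moved [-0.734 -0.785] 4
side (240, 240) moved [-1.328  0.103] 4
side (185, 325) moved [0.207 0.477] 4
top (142, 115) moved [ 0.074 -0.676] 4
top (245, 130) moved [-0.056  0.416] 4
top (225, 225) moved [0.315 0.554] 4
top (140, 210) moved [ 0.413 -0.356] 4
[0.567 0.288 0.004] [-9.404  3.403  9.082] 22.15
```

Call:
{"method": "jog_arm", "body": {"increments": [[[-0.008,0,0,0,0,0,255],[-0.008,0,0,0,0,0,255],[-0.008,0,0,0,0,0,255],[-0.008,0,0,0,0,0,255],[0,0,0,0,0,0,255],[0,0,0,0,0,0,255]]]}}

```text
clock: 22.75
tcp_pos: [0.5741, 0.2859, 0.0035]
orientation: [-0.003, 0.144, 0.99, 0.0]
wrist_force: [-9.3, 3.4, 8.7]
finger_gap: 0.0385
grip_force: 81.2
```

```bash
cat > m.py <<'E'
from h import *
import sys
from scipy.optimize import least_squares
np.set_printoptions(precision=3,suppress=True)
D=np.array([.958,-.286,0]);N=np.array([.286,.958,0]);F=np.array([.631,.2655,0]);PV=F+.18*D
# patches: cam, box (u0,v0,u1,v1), approx height of patch
S=[('side',(168,252,232,310),.085),('top',(146,166,198,206),.09),('top',(160,120,232,160),.115)]
def meas(C,ref):
    o=[]
    for n,(x0,y0,x1,y1),z in S:
        a=ref[n];m=np.zeros(a.shape,np.uint8);m[y0:y1,x0:x1]=255
        g=cv2.cvtColor(C[n]['pixels'],cv2.COLOR_RGB2GRAY).astype(np.float32)
        A=a[y0-5:y1+5,x0-5:x1+5].copy()
        W=np.array([[1,0,x0-5],[0,1,y0-5]],np.float32)
        cc,W=cv2.findTransformECC(A,g,W,cv2.MOTION_TRANSLATION,(3,200,1e-7),None,5)
        o.append([W[0,2]-x0+5,W[1,2]-y0+5]);
    return np.array(o)
def move(P,s,l,h):  # slide m, yaw rad, lift m at front edge
    th=h/.18;d=P-PV;x,y,z=d@D,d@N,P[2]
    x,z=x*np.cos(th)+z*np.sin(th),z*np.cos(th)-x*np.sin(th)
    x,y=x-l*y,y+l*x
    return PV+D*(x+s)+N*y+np.array([0,0,z])
def fit(C,o):
    P=[atz(C[n],((b[0]+b[2])/2,(b[1]+b[3])/2),z) for n,b,z in S]
    f=lambda q:np.array([np.subtract(proj(C[n],move(p,*(q/1000))),proj(C[n],p)) for (n,b,z),p in zip(S,P)])
    r=least_squares(lambda q:(f(q)-o).ravel(),[0,0,0]);return r.x,r.fun
C={n:cams.read_camera(n) for n in('side','top')}
ref={n:cv2.imread(f'pics/{n}0.png',0).astype(np.float32) for n in C}
o=meas(C,ref);x,res=fit(C,o);print('px',o.ravel());print('slide mm, yaw mrad, front lift mm',x,'res',res)
for n in C: save(C[n],n+sys.argv[1])
s=env.get_state();print(s['tcp_pos'],s['wrist_force'],s['clock'])
E
python3 m.py b
```

```text
px [-0.617 -0.653  0.493 -0.484  0.095 -0.509]
slide mm, yaw mrad, front lift mm [1.605 1.974 0.071] res [ 0.214  0.086 -0.167 -0.119  0.139 -0.127]
[0.574 0.286 0.003] [-8.342  2.97   9.265] 22.85
```

```bash
cat > off.py <<'E'
import re
src=open('m.py').read().split("C={n:cams")[0];exec(src)
C={n:cams.read_camera(n) for n in('side','top')}
P=[atz(C[n],((b[0]+b[2])/2,(b[1]+b[3])/2),z) for n,b,z in S]
f=lambda q:np.array([np.subtract(proj(C[n],move(p,*(np.array(q)/1000))),proj(C[n],p)) for (n,b,z),p in zip(S,P)]).ravel()
print('slide1',f([1,0,0]));print('yaw1',f([0,1,0]));print('lift1',f([0,0,1]))
def e(a,b,box,mo):
    x0,y0,x1,y1=box;A=a[y0:y1,x0:x1].copy();W=np.array([[1,0,x0],[0,1,y0]],np.float32)
    cc,W=cv2.findTransformECC(A,b,W,mo,(3,300,1e-7),None,5)
    u=np.array([(x1-x0)/2,(y1-y0)/2,1]);return np.r_[W@u-u[:2]-[x0,y0],cc]
L=lambda n:cv2.imread('pics/'+n+'.png',0).astype(np.float32)
T={'disp':(141,161,203,211),'vents':(155,115,237,165),'bin':(262,132,308,185)};Sd={'disp':(163,247,237,315),'vents':(140,220,205,265)}
for ref,cur in [('top0','pt'),('pt','t_a'),('pt','topb'),('top0','topb')]:
    print(ref,cur,{k:e(L(ref),L(cur),b,cv2.MOTION_AFFINE) for k,b in T.items()})
for ref,cur in [('side0','s_a'),('side0','sideb'),('s_a','sideb')]:
    print(ref,cur,{k:e(L(ref),L(cur),b,cv2.MOTION_AFFINE) for k,b in Sd.items()})
E
python3 off.py
```

```text
slide1 [-0.326 -0.299  0.144 -0.404  0.132 -0.386]
yaw1 [ 0.047 -0.058  0.063  0.001  0.008 -0.004]
lift1 [-0.218 -0.391 -0.008 -0.263  0.076 -0.26 ]
top0 pt {'disp': array([0.018, 0.022, 1.   ]), 'vents': array([-0.023,  0.025,  0.999]), 'bin': array([-0.107, -0.025,  0.998])}
pt t_a {'disp': array([0.096, 0.074, 0.847]), 'vents': array([ 0.013, -0.142,  0.997]), 'bin': array([-0.115, -0.027,  0.998])}
pt topb {'disp': array([ 0.154, -0.407,  0.801]), 'vents': array([ 0.112, -0.562,  0.996]), 'bin': array([-0.12 , -0.03 ,  0.998])}
top0 topb {'disp': array([ 0.145, -0.358,  0.798]), 'vents': array([ 0.11 , -0.57 ,  0.996]), 'bin': array([-0.115, -0.031,  0.998])}
side0 s_a {'disp': array([-4.075,  2.951,  0.732]), 'vents': array([-3.516, -2.443,  0.833])}
side0 sideb {'disp': array([-4.736,  2.517,  0.723]), 'vents': array([-5.205, -3.858,  0.773])}
s_a sideb {'disp': array([-0.807, -0.911,  0.99 ]), 'vents': array([-1.124, -0.78 ,  0.987])}
```

```bash
cat >> off.py <<'E'
print('---')
B={'d1':(166,262,206,312),'d2':(160,270,200,320),'d3':(166,258,196,305),'v':(140,232,180,262)}
for ref,cur in [('side0','s_a'),('side0','sideb'),('s_a','sideb')]:
  for mo in (cv2.MOTION_TRANSLATION,):
    for k,b in B.items():
        try:r=e(L(ref),L(cur),b,mo)
        except cv2.error:r=None
        print(ref,cur,k,r)
E
python3 off.py | sed -n '/---/,$p'
```

```text
---
side0 s_a d1 [-0.096 -0.295  0.997]
side0 s_a d2 [-0.143 -0.26   0.999]
side0 s_a d3 [-0.039 -0.313  0.999]
side0 s_a v [-0.272 -0.197  0.992]
side0 sideb d1 [-0.416 -0.86   0.996]
side0 sideb d2 [-0.492 -0.815  0.999]
side0 sideb d3 [-0.388 -0.863  0.999]
side0 sideb v [-0.48  -0.509  0.988]
s_a sideb d1 [-0.286 -0.628  0.996]
s_a sideb d2 [-0.333 -0.584  0.999]
s_a sideb d3 [-0.23  -0.615  0.999]
s_a sideb v [-0.249 -0.303  0.992]
```

Run:
```python
import cv2,numpy as np
a=cv2.imread('pics/side0.png')[205:345,110:260];b=cv2.imread('pics/sideb.png')[205:345,110:260]
cv2.imwrite('pics/cmp.png',cv2.resize(np.hstack([a,b]),None,fx=2.6,fy=2.6,interpolation=2))
```

```text
(no output)
```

View pics/cmp.png

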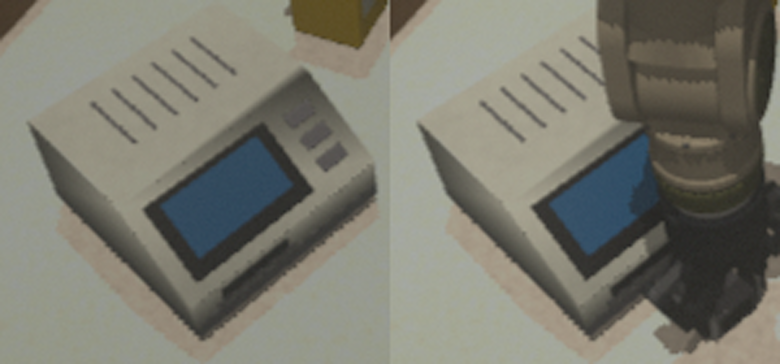

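Right half shows the gripper covering only the display's right part; the left display patch tracks cleanly and gives about 2.3 mm lift and no slide. Pushing 7.7 mm further.

Call:
{"method": "jog_arm", "body": {"increments": [[[-0.008,0,0,0,0,0,255],[-0.008,0,0,0,0,0,255],[-0.008,0,0,0,0,0,255],[-0.007,0,0,0,0,0,255],[0,0,0,0,0,0,255],[0,0,0,0,0,0,255],[0,0,0,0,0,0,255]]]}}

```text
clock: 23.75
tcp_pos: [0.5815, 0.2837, 0.0035]
orientation: [-0.003, 0.144, 0.99, 0.0]
wrist_force: [-10.1, 2.9, 8.8]
finger_gap: 0.0389
grip_force: 81.3
```

```bash
cat > chk.py <<'E'
import sys
exec(open('m.py').read().split("C={n:cams")[0])
tag=sys.argv[1]
S=[('side',(166,262,206,312),.085),('side',(160,270,200,320),.075),('side',(166,258,196,305),.085),('top',(155,115,220,165),.115)]
Cs=[{n:cams.read_camera(n) for n in('side','top')} for _ in range(2)]
ref={n:cv2.imread(f'pics/{n}0.png',0).astype(np.float32) for n in('side','top')}
for C in Cs:
    o=meas(C,ref);P=[atz(C[n],((b[0]+b[2])/2,(b[1]+b[3])/2),z) for n,b,z in S]
    f=lambda q:np.array([np.subtract(proj(C[n],move(p,q[0]/1000,0,q[1]/1000)),proj(C[n],p)) for (n,b,z),p in zip(S,P)])
    r=least_squares(lambda q:(f(q)-o).ravel(),[0,0]);print('slide,lift mm',r.x,'res',r.fun)
for n in C: save(C[n],n+tag)
for t in ['foot_left','foot_right','unit_drawer0_handle','feet_box']:
    for n in C:
        for x in spotter.landmark_of(t,n)[:1]: print(t,n,x['uv'],x['conf'],atz(C[n],x['uv'],{'f':.0035,'u':.103}[t[0]]))
s=env.get_state();print(s['tcp_pos'],s['orientation'],s['wrist_force'],s['clock'])
E
python3 chk.py c
```

```text
slide,lift mm [0.656 3.287] res [-0.085 -0.092  0.014 -0.028 -0.045  0.132  0.062  0.107]
slide,lift mm [0.595 3.353] res [-0.08  -0.089  0.028 -0.036 -0.043  0.14   0.051  0.085]
foot_left side [189.7, 323.7] 0.9 [0.669 0.331 0.003]
foot_right top [209.2, 206.7] 0.72 [0.631 0.194 0.004]
unit_drawer0_handle side [396.4, 163.7] 0.68 [ 0.421 -0.25   0.103]
unit_drawer0_handle top [384.0, 298.3] 0.78 [ 0.41  -0.248  0.103]
feet_box side [338.4, 178.3] 0.69 [ 0.568 -0.241  0.003]
feet_box top [346.0, 238.7] 0.84 [ 0.552 -0.175  0.004]
[0.582 0.284 0.004] [-0.003  0.144  0.99   0.   ] [-9.701  2.911  9.005] 24.35
```

```bash
cat > off2.py <<'E'
exec(open('m.py').read().split("C={n:cams")[0])
C0={n:cams.read_camera(n) for n in('side','top')}
S0=[('side',(166,262,206,312),.085),('side',(160,270,200,320),.075),('side',(166,258,196,305),.085),('top',(155,115,220,165),.115)]
ref={n:cv2.imread(f'pics/{n}0.png',0).astype(np.float32) for n in C0}
for nm,fs in [('a',('s_a','t_a')),('b',('sideb','topb')),('c',('sidec','topc'))]:
    C={n:dict(C0[n],pixels=cv2.imread('pics/'+f+'.png')[:,:,::-1].copy()) for n,f in zip(('side','top'),fs)}
    for lab,S in [('both',S0),('side',S0[:3])]:
        o=meas(C,ref);P=[atz(C[n],((b[0]+b[2])/2,(b[1]+b[3])/2),z) for n,b,z in S]
        f=lambda q:np.array([np.subtract(proj(C[n],move(p,q[0]/1000,0,q[1]/1000)),proj(C[n],p)) for (n,b,z),p in zip(S,P)])
        r=least_squares(lambda q:(f(q)-o).ravel(),[0,0]);r1=least_squares(lambda q:(f([0,q[0]])-o).ravel(),[0]);print(nm,lab,'slide,lift',r.x,'noslide lift',r1.x,r1.cost,r.cost)
E
python3 off2.py
```

```text
a both slide,lift [0.466 0.356] noslide lift [0.855] 0.030633422812409092 0.02414476736393871
a side slide,lift [-0.005  0.732] noslide lift [0.728] 0.0009495226007230537 0.000949022264787735
b both slide,lift [0.518 1.908] noslide lift [2.461] 0.02464142620162306 0.016684227328678025
b side slide,lift [0.246 2.123] noslide lift [2.369] 0.008345566034011261 0.007043744773126525
c both slide,lift [0.595 3.353] noslide lift [3.986] 0.034316613277800535 0.02392991628956019
c side slide,lift [0.421 3.488] noslide lift [3.908] 0.02175818671548889 0.018015069396884017
```

Call:
{"method": "jog_arm", "body": {"increments": [[[-0.005,0,0,0,0,0,255],[0,0,0,0,0,0,255],[0,0,0,0,0,0,255],[0,0,0,0,0,0,255],[0,0,0,0,0,0,255]]]}}

```text
clock: 24.95
tcp_pos: [0.5826, 0.2834, 0.0035]
orientation: [-0.003, 0.143, 0.99, 0.0]
wrist_force: [-10.5, 2.8, 8.6]
finger_gap: 0.0388
grip_force: 81.3
```

```bash
python3 chk.py d
python3 - <<'E'
from h import *
a=cv2.imread('pics/topd.png');cv2.imwrite('pics/fin.png',cv2.resize(a[90:330,110:470],None,fx=2.2,fy=2.2,interpolation=2))
E
```

```text
slide,lift mm [0.749 3.505] res [-0.092 -0.098  0.014 -0.037 -0.039  0.149  0.07   0.11 ]
slide,lift mm [0.773 3.418] res [-0.108 -0.097  0.014 -0.035 -0.025  0.146  0.075  0.114]
foot_left side [189.8, 324.9] 0.78 [0.667 0.333 0.003]
foot_right top [210.9, 206.6] 0.91 [0.631 0.189 0.004]
unit_drawer0_handle side [399.4, 162.1] 0.71 [ 0.416 -0.26   0.103]
unit_drawer0_handle top [384.7, 300.6] 0.95 [ 0.405 -0.249  0.103]
feet_box side [336.4, 178.6] 0.54 [ 0.572 -0.237  0.003]
feet_box top [344.1, 238.8] 0.83 [ 0.551 -0.17   0.004]
[0.583 0.283 0.004] [-0.003  0.144  0.99   0.   ] [-10.352   3.258   8.881] 25.55
```

View pics/fin.png

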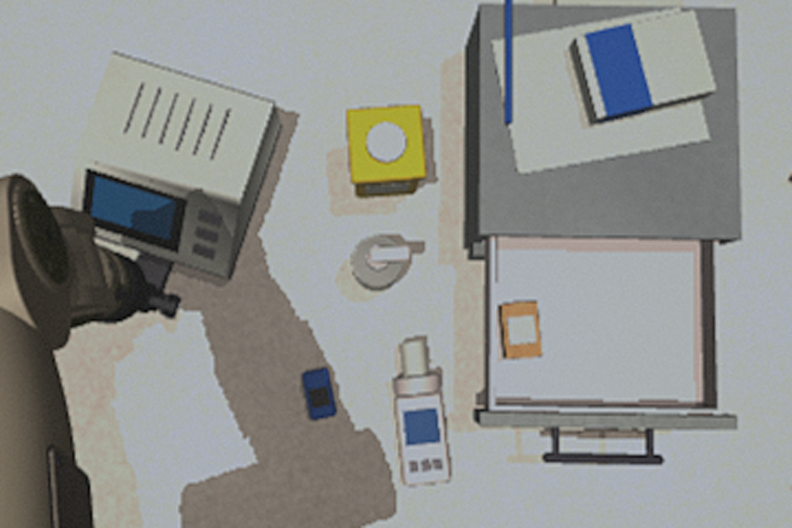

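The wedge sits under the middle of the analyser's front edge at about (165,270). The drawer is open, with its bar at (603,460), and everything else is undisturbed.

```bash
python3 -c "
from workcell import ticket
print(ticket.hand_in())"
```

```text
the job is handed in; nothing more can be done
None
```

I handed the job in with the drawer pulled out to its stop and the wedge still gripped flat under the middle of the analyser's front edge; I estimate the front feet are lifted about 3.1–3.6 mm, with at most about 0.8 mm of analyser slide.

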